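# Find the rocking cover of the valet box and seat it

## Task

One of the four compartment covers on top of the wooden valet box is not seated and rocks. Press with closed fingertips on the front or back edge of the covers, one after another, until you find the one that rocks, then press that one down in its middle until it sits level and fully home. Pinch and lift nothing, and leave the brush, bottle, dish and clipper where they are.

Things in the scene. Friction and masses are not known exactly. Their poses are not given: they have to be found in the camera images.
- valet: fixed wooden valet box 124 (its x) x 300 (its y) x 60 mm high. Origin: centre of its underside; z up; the front with the shut swing door faces its -x. Four wells in a row along its y, 68 mm apart, each hold a flat wooden cover. Three covers are rigid; which well has the loose one changes. Cover heights differ, seated or not, so height does not tell which is loose.
- well1 (a point): centre of well 1 at the height of the deck (60 mm), axes as valet; wells 1 to 4 run from the box's +y end to its -y end. Its cover is 80 (box x) x 55 (box y) mm, centred here, top 6 to 11 mm above this point. Its front and back edges lie 40 mm to -x and +x; press about 27 mm from the centre to test it.
- well2 (a point): centre of well 2 at the height of the deck (60 mm), axes as valet; wells 1 to 4 run from the box's +y end to its -y end. Its cover is 80 (box x) x 55 (box y) mm, centred here, top 6 to 11 mm above this point. Its front and back edges lie 40 mm to -x and +x; press about 27 mm from the centre to test it.
- well3 (a point): centre of well 3 at the height of the deck (60 mm), axes as valet; wells 1 to 4 run from the box's +y end to its -y end. Its cover is 80 (box x) x 55 (box y) mm, centred here, top 6 to 11 mm above this point. Its front and back edges lie 40 mm to -x and +x; press about 27 mm from the centre to test it.
- well4 (a point): centre of well 4 at the height of the deck (60 mm), axes as valet; wells 1 to 4 run from the box's +y end to its -y end. Its cover is 80 (box x) x 55 (box y) mm, centred here, top 6 to 11 mm above this point. Its front and back edges lie 40 mm to -x and +x; press about 27 mm from the centre to test it.
- loose_rock (a joint): tilt (rad) of the loose cover, wherever it is, about the line through its centre along the box's y. 0 level; positive: back (+x) edge down, negative: front (-x) edge down; stops at +-0.1. It springs back to level. About 5.5 N at 27 mm from the centre tilts it to the stop, 2.7 mm down at that point. Once home it no longer rocks.
- loose_seat (a joint): how far (m) the loose cover is pressed down into its well: 0 to 0.001 at the start, about 0.0047 fully home on a hard ledge; negative if lifted. It needs some 9 N to sink, so 15 to 25 N in the middle seats it; it stays where it is left. Pressing an edge tilts it but does not bring it home.
- brush_mid (a point): middle of a loose brown plastic hairbrush lying along its x, 210 x 55 x 30 mm, 15 mm above the dresser; bystander
- bottle_mid (a point): middle of a loose clear glass aftershave bottle with steel cap, standing, 54 mm diameter, 125 mm high, 60 mm above the dresser; bystander
- dish_mid (a point): middle of a loose ceramic coin dish with marigolds, 110 mm diameter, 28 mm high, 14 mm above the dresser; bystander
- clipper_mid (a point): middle of a loose steel nail clipper lying flat, 62 x 12 x 12 mm, 6 mm above the dresser; bystander

How it is judged:
On the way, in this order (a step that is already met when the one before it is completed fails the run):
1. the loose cover is rocked by pressing on its front or back edge (tilt over 0.04 rad) ((value of joint loose_rock above 0.04 rad or value of joint loose_rock below -0.04 rad) and value of joint loose_seat below 0.0034 m), for 0.05 s.
2. the loose cover is pressed home and level (value of joint loose_seat above 0.0036 m and value of joint loose_rock between -0.025 and 0.025 rad), for 0.2 s.
At the end, for the whole second after the job is handed in: the loose cover is sunk at least 3.6 of its 4.7 mm and level within 0.025 rad; brush, bottle, dish and clipper within 15 mm of where they were (all of step 2 and distance of each of brush_mid, bottle_mid, dish_mid, clipper_mid from where it was at the start of the episode below 0.015 m); the robot touches nothing.
It fails at once if the loose cover is lifted (more than 4 mm above where it lay) (value of joint loose_seat below -0.004 m).
It fails at once if the hairbrush is moved more than 15 mm or lifted (distance of brush_mid from where it was at the start of the episode above 0.015 m).
It fails at once if the aftershave bottle is moved more than 15 mm or lifted (distance of bottle_mid from where it was at the start of the episode above 0.015 m).
It fails at once if the coin dish is moved more than 15 mm or lifted (distance of dish_mid from where it was at the start of the episode above 0.015 m).
It fails at once if the nail clipper is moved more than 15 mm or lifted (distance of clipper_mid from where it was at the start of the episode above 0.015 m).
It also fails if it takes over 45 s, if anything falls off the work surface, if the arm or the gripper's body presses on something with over 40 N, if the wrist force passes 120 N, or if a joint passes its speed limit or range.

## Robot

A 6-joint arm with a two-finger parallel gripper is mounted at the origin on the work surface. World frame = base frame: x ahead of the robot, y to its left, z up, the work surface at z = 0. Lengths are in m, angles in rad, forces in N, time in s.
With the tool pointing down it reaches from about 0.375 to 0.975 m from the base axis. Payload 3.8 kg.
Tool frame: the origin (TCP) lies midway between the tips of the shut fingers; the grasp point (between the pads) lies 19 mm behind it; z points along the fingers, y is the direction in which the jaws open and shut (so a half turn about z gives the same grasp; the last joint's range is limited). The gripper opens to 85 mm and grips with 20 to 120 N. Pads are 22 mm wide; open, the fingers measure 114 mm over their backs; the gripper's body (76 mm by 85 mm) begins 54 mm behind the grasp point. The pads swing forward as they close: fully open they stand 13 mm farther back than shut.
Start: joints at [-1.149, 0.264, 1.604, -0, 1.274, -0.037], TCP at [0.299, -0.605, 0.231] pointing down, gripper open.
Joint ranges: [-2.63, 2.63], [-0.94, 2.18], [0.31, 2.57], [-1.31, 4.45], [0, 2.66], [-2.55, 2.55]. Speed limits (rad/s): [2.57, 2.57, 3.14, 3.14, 3.14, 3.14].

## Interface

Orientations are given as a unit quaternion [w, x, y, z].
In Python, from station import bot gives the robot as it stands. The module is installed in compiled form; this text tells all that it offers. Calls block until the motion is done:
- bot.reach(position, orientation): joint-space move of the TCP to a pose.
- bot.move_l(position, rotation=None, rate=0.15): straight line of the TCP; rotation=None keeps the orientation; rate is the mean speed in m/s.
- bot.goto_joints(angles): joint-space move.
- bot.gripper_to(opening, newtons=None): opening from 0.0 (shut) to 1.0 (fully open); newtons is the grip in N (None keeps the last); returns when the fingers have stopped.
- bot.pause(seconds).
- bot.solve_ik(position, orientation): joint angles nearest the present ones, or None.
- bot.get_state(): the state.
- bot.snapshot(name): name is "scene" or "side" or "wrist"; returns the picture (384x512x3 uint8, blue, green, red); there is no depth.
- bot.get_calibration(name): a dict with "mtx" (3x3 intrinsics, pixels), "origin" and "attitude" of the camera in the world; the wrist camera has in their place "hand_eye" (4x4, takes a point from camera to tool coordinates, whose origin is the TCP and whose axes are the flange's). Camera axes: x right, y down, z forward; pixel columns grow to the right and rows downward; lengths in m; the calibration is good to about 2 mm. A picture is of the moment at which its call begins: read the wrist's pose just before it. get_calibration takes no time and is no camera call.
A pose or a line that the arm cannot do raises bot.IKError and nothing moves.
- bot.sign_off(): hands the job in, once; it reports no verdict.
The state is a dict: "time_s": time; "joint_positions": joint angles; "dq": joint speeds; "tau": joint torques, N m; "eef_pos": TCP position; "tcp_rot": TCP orientation; "wrist_force": force on the tool from outside, world axes, zero at the start; "ft_torque": the same for the moment, N m; "finger_gap": opening from 0.0 (shut) to 1.0 (fully open).
Only numpy, scipy, OpenCV 4.12 (cv2) and the standard library are available. Lean on these libraries where they do the work, as an engineer would, in place of code of your own. Each camera call takes 0.05 s, during which the arm holds its last target. There are 200 camera calls.

## Working session

There is one attempt and no reset: what is moved stays moved. The work goes in short steps, each a Python script; the robot and the scene stay as the last script left them, time stands still between calls to the robot, and variables do not carry over. Pictures are saved under pics/ and viewed, about 8 in all and at most 12, crops included, and the job is handed in when it is done.

```bash
mkdir -p pics
python3 - <<'E'
from station import bot
import cv2,numpy as np
for n in("scene","side"):
    im=bot.snapshot(n);cv2.imwrite(f"pics/{n}0.png",im);c=bot.get_calibration(n);print(n,c)
s=bot.get_state();print(s)
E
```

```text
scene {'mtx': array([[350.91920354,   0.        , 254.86994425],
       [  0.        , 350.91920354, 194.55489348],
       [  0.        ,   0.        ,   1.        ]]), 'origin': array([ 1.05344832, -0.66107384,  0.61418462]), 'attitude': array([-0.45452378,  0.8196163 ,  0.30101605, -0.17614367])}
side {'mtx': array([[382.83428956,   0.        , 258.45422963],
       [  0.        , 382.83428956, 192.00803419],
       [  0.        ,   0.        ,   1.        ]]), 'origin': array([ 0.47827794, -0.64781301,  0.81294356]), 'attitude': array([-0.34005562,  0.93977302, -0.0328744 ,  0.01039782])}
{'time_s': 0.1, 'joint_positions': array([-1.14889177e+00,  2.64687662e-01,  1.60528510e+00,  1.13767317e-05,
        1.27369577e+00, -3.68985359e-02]), 'dq': array([-4.33556429e-04,  4.89212891e-05, -2.13797889e-03,  1.55519597e-03,
       -4.82461215e-04, -2.07486413e-04]), 'tau': array([ 6.64578674e-04, -5.16704750e+01, -3.68590629e+01,  1.32606638e-05,
        6.25569199e-03, -3.93757875e-05]), 'eef_pos': array([ 0.29866396, -0.60456972,  0.23005415]), 'tcp_rot': array([-1.01981012e-03,  9.73802510e-01,  2.27393041e-01, -1.93238257e-04]), 'wrist_force': array([0.38993731, 0.4612563 , 0.0609066 ]), 'ft_torque': array([ 0.02133758, -0.0175277 , -0.02501498]), 'finger_gap': 0.9974354719904925}
```

View pics/scene0.png

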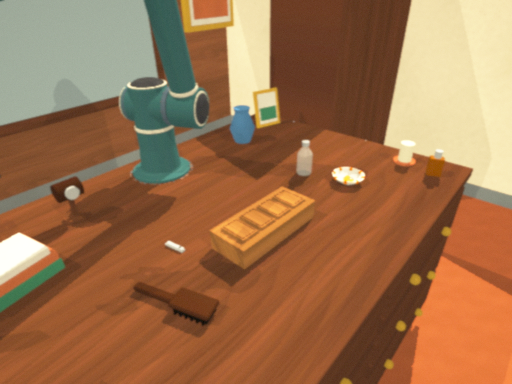

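View pics/side0.png

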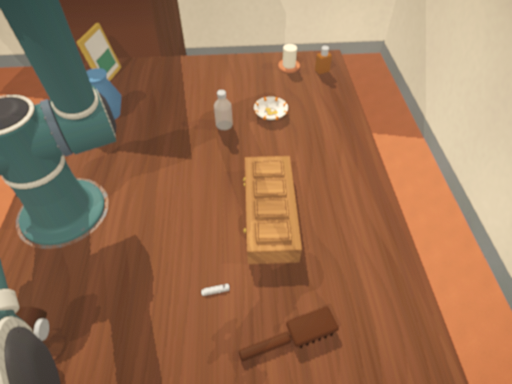

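The side view shows the box at about (245–300, 157–262). Two knobs on its left (robot) side mark the front, and four covers run along it. The brush is near (300,330), the clipper (215,290), the bottle (223,110) and the dish (270,108). I'll zoom in to pick out the top corners.

Run:
```python
import cv2,numpy as np
a=cv2.imread("pics/side0.png")[145:275,225:320];b=cv2.imread("pics/scene0.png")[180:275,200:325]
a=cv2.resize(a,None,fx=4,fy=4,interpolation=cv2.INTER_CUBIC);b=cv2.resize(b,None,fx=3.2,fy=3.2,interpolation=cv2.INTER_CUBIC)
c=np.zeros((520,800,3),np.uint8);c[:a.shape[0],:a.shape[1]]=a;c[:b.shape[0],400:400+b.shape[1]]=b
cv2.imwrite("pics/crop.png",c)
```

```text
(no output)
```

View pics/crop.png

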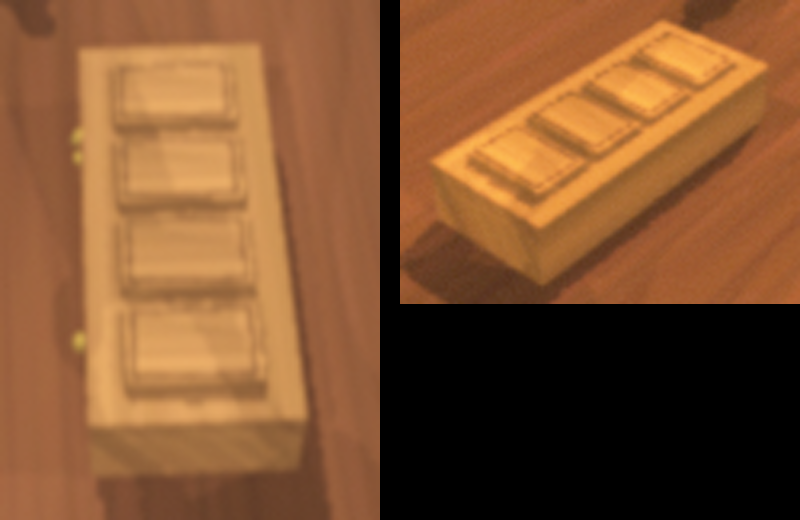

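The crop gives clear deck corners. In the left (side) crop they are TL(79,47), TR(261,44), BR(307,418) and BL(89,426). In the right (scene) crop they are (33,162), (140,226), (368,66) and (262,22). The brass hinges and knob confirm the front is the side facing the robot.

```bash
cat > h.py <<'E'
from station import bot
import numpy as np,json
from scipy.spatial.transform import Rotation as R
def ray(n,uv,z):
    c=bot.get_calibration(n);d=R.from_quat(np.array(c["attitude"])[[1,2,3,0]]).as_matrix()@np.linalg.solve(c["mtx"],[*uv,1])
    o=np.array(c["origin"]);return (o+d*(z-o[2])/d[2])[:2]
E
python3 - <<'E'
from h import *
# order: front+y, back+y, back-y, front-y
A=np.array([(79,47),(261,44),(307,418),(89,426)])/4.+[225-.375,145-.375]
B=np.array([(262,22),(368,66),(140,226),(33,162)])/3.2+[200-.34,180-.34]
M=np.array([(-62,150),(62,150),(62,-150),(-62,-150)])/1000.
P=[]
for n,I in(("side",A),("scene",B)):
    W=np.array([ray(n,p,.06) for p in I]);P.append(W)
P.append((P[0]+P[1])/2)
for W in P:
    t=W.mean(0);q=W-t
    th=np.arctan2((M[:,0]*q[:,1]-M[:,1]*q[:,0]).sum(),(M*q).sum())
    c,s=np.cos(th),np.sin(th);Rm=np.array([[c,-s],[s,c]])
    print(W.round(4).tolist(),t,th,((W-t-M@Rm.T)*1e3).round(1).tolist())
json.dump(dict(t=t.tolist(),th=th),open("box.json","w"))
print(bot.get_state()["time_s"])
E
```

```text
[[0.4892, 0.1088], [0.6155, 0.1027], [0.6051, -0.198], [0.4811, -0.1944]] [ 0.54772883 -0.04520935] -0.031702762296099134 [[-1.3, 2.2], [1.0, -0.0], [0.2, -0.9], [0.1, -1.3]]
[[0.4927, 0.1027], [0.6152, 0.1005], [0.6045, -0.1961], [0.4849, -0.1936]] [ 0.54933418 -0.04664771] -0.029313823652026477 [[0.9, -2.5], [-0.5, -1.0], [-2.4, 2.3], [2.0, 1.2]]
[[0.4909, 0.1057], [0.6153, 0.1016], [0.6048, -0.197], [0.483, -0.194]] [ 0.5485315  -0.04592853] -0.030520653267271724 [[-0.2, -0.1], [0.3, -0.5], [-1.1, 0.7], [1.0, -0.1]]
0.1
```

```bash
cat >> h.py <<'E'
b=json.load(open("box.json"));t=np.array(b["t"]);th=b["th"]
Q=[0,np.cos(th/2),np.sin(th/2),0]
Y={1:.102,2:.034,3:-.034,4:-.102}
def at(w,x,z):
    c,s=np.cos(th),np.sin(th);return [*(t+np.array([[c,-s],[s,c]])@[x,Y[w]]),z]
def press(w,x,z0,fmax,zmin,step=.0005):
    """step down until fmax; returns [(z,F)], leaves tool pressed"""
    bot.move_l(at(w,x,z0),Q,rate=.1);bot.pause(.2);f0=bot.get_state()["wrist_force"][2];L=[];z=z0
    while z>zmin:
        z-=step;bot.move_l(at(w,x,z),Q,rate=.02);bot.pause(.03)
        s=bot.get_state();L.append((round(z*1e3,1),round(s["eef_pos"][2]*1e3,2),round(s["wrist_force"][2]-f0,2)))
        if L[-1][2]>fmax: break
    return L
E
python3 - <<'E'
from h import *
bot.gripper_to(0.0)
bot.reach(at(4,-.027,.11),Q);s=bot.get_state();print(s["time_s"],s["eef_pos"],at(4,-.027,.11),s["wrist_force"],s["finger_gap"])
L=press(4,-.027,.076,7,.062);print(*L[-12:],bot.get_state()["time_s"])
bot.move_l(at(4,-.027,.085),Q);print(bot.get_state()["time_s"])
E
```

```text
2.7583 [ 0.51883456 -0.14783674  0.11043859] [np.float64(0.5184314536201539), np.float64(-0.14705709670151548), 0.11] [-0.6188172  -0.31956441  1.14833338] 0.003039381948266821
(71.0, np.float64(70.97), np.float64(-1.01)) (70.5, np.float64(70.47), np.float64(-1.15)) (70.0, np.float64(69.98), np.float64(-1.24)) (69.5, np.float64(69.46), np.float64(-1.02)) (69.0, np.float64(68.97), np.float64(-0.75)) (68.5, np.float64(68.63), np.float64(0.77)) (68.0, np.float64(68.16), np.float64(1.41)) (67.5, np.float64(67.72), np.float64(2.68)) (67.0, np.float64(67.35), np.float64(5.45)) (66.5, np.float64(67.0), np.float64(4.93)) (66.0, np.float64(66.6), np.float64(6.65)) (65.5, np.float64(66.34), np.float64(7.34)) 9.4
9.6833
```

Well 4 gave way by about 2.5 mm, which looks like rocking. I'll press a neighbouring cover to compare.

Run:
```python
from h import *
L=press(3,-.027,.074,7,.062);print(*[tuple(map(float,l)) for l in L[-10:]],bot.get_state()["time_s"])
bot.move_l(at(3,-.027,.085),Q);print(bot.get_state()["time_s"])
```

```text
(72.5, 72.48, 0.78) (72.0, 71.96, -0.67) (71.5, 71.5, 0.11) (71.0, 70.95, 0.73) (70.5, 70.46, 0.76) (70.0, 69.99, -0.29) (69.5, 69.48, -0.29) (69.0, 69.15, 0.79) (68.5, 69.14, 5.79) (68.0, 69.11, 7.65) 14.125
14.3917
```

Well 3 is rigid: it stopped hard at 69.1 mm. Well 4 is therefore the loose one, and it has been rocked about 2.3 mm at 27 mm, or roughly 0.085 rad. Next I'll press it in the middle.

Run:
```python
from h import *
bot.move_l(at(4,0,.080),Q)
L=press(4,0,.071,22,.0585);print(*[tuple(map(float,l)) for l in L[2:]],bot.get_state()["time_s"])
bot.pause(.3);s=bot.get_state();print(s["eef_pos"],s["wrist_force"])
bot.move_l(at(4,0,.080),Q);print(bot.get_state()["time_s"])
```

```text
(69.5, 69.47, 1.68) (69.0, 68.97, 0.9) (68.5, 68.48, 1.01) (68.0, 68.41, 5.92) (67.5, 68.14, 6.51) (67.0, 67.76, 8.99) (66.5, 67.31, 8.33) (66.0, 66.85, 8.82) (65.5, 66.3, 8.55) (65.0, 65.82, 7.31) (64.5, 65.35, 8.72) (64.0, 64.97, 9.56) (63.5, 64.93, 12.21) (63.0, 64.89, 15.09) (62.5, 64.84, 17.46) (62.0, 64.81, 20.01) (61.5, 64.75, 22.57) 20.8667
[ 0.54557368 -0.14794055  0.06478629] [-10.16606947   3.03595577  22.05036374]
21.4417
```

It sank at about 9 N, then hit a hard stop at 64.9 mm. I'll check both edges to confirm it no longer rocks.

Run:
```python
from h import *
for x in(-.027,.027):
    L=press(4,x,.0675,7,.060);print(x,*[tuple(map(float,l)) for l in L[-6:]],bot.get_state()["time_s"])
    bot.move_l(at(4,x,.080),Q)
bot.move_l(at(4,0,.16),Q);s=bot.get_state();print(s["time_s"],s["wrist_force"])
import cv2;im=bot.snapshot("side");cv2.imwrite("pics/side1.png",im)
```

```text
-0.027 (66.5, 66.47, 1.71) (66.0, 65.95, 0.55) (65.5, 65.45, 1.16) (65.0, 65.03, 1.5) (64.5, 64.89, 4.95) (64.0, 64.78, 8.95) 24.075
0.027 (66.5, 66.46, -0.45) (66.0, 65.95, 0.04) (65.5, 65.45, -0.28) (65.0, 64.98, 0.11) (64.5, 64.92, 4.07) (64.0, 64.82, 7.33) 27.225
28.2 [-0.18529241  0.59087289 -0.007208  ]
```

View pics/side1.png

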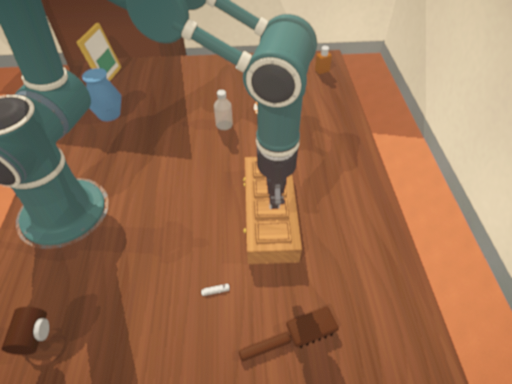

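The cover is rigid and level at both edges (64.9 mm front and back). The arm is clear of the box, and the brush (300,330), clipper (215,290) and bottle (223,110) haven't moved.

```bash
python3 -c "
from station import bot
bot.sign_off()"
```

```text
the job is handed in; nothing more can be done
```

The loose cover was the one in well 4. It is now pressed home, and I handed the job in at about 28 s on the robot's clock.

- **Finding it:** pressing the front edge of well 4 tilted it down about 2.3 mm (roughly 0.085 rad) at about 8 N. Well 3 stopped hard at 69.1 mm. I did not press wells 1 and 2, since well 4 had clearly rocked.
- **Seating it:** pressing in the middle at 22 N sank the cover about 3.5 mm, at around 9 N, onto a hard stop at 64.9 mm. It may already have sunk up to 1 mm before that.
- **Last checks:** the front and back edges both stopped hard at about 64.9 mm, so the cover is level and no longer rocks. The arm ended clear of the box, with wrist force close to zero.
- **Bystanders:** the brush, clipper and bottle look unmoved in the last picture. The arm hid nearly all of the dish, so I could not confirm that one by eye, but the robot never went near it.
- **Not confirmed:** I had no direct reading of the seat depth; the hard stop and the edge presses are the evidence that it is fully home. No check failed or disagreed.

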